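Put the spice jar away under the shelf riser

ROBOT

A 7-joint arm with a two-finger parallel gripper is mounted at the origin on a cart in front of the work surface, level with it; the furniture and walls round the work are solid. World frame = base frame: x ahead of the robot, y to its left, z up, the work surface at z = 0. Lengths are in m, angles in rad, forces in N, time in s.
With the tool pointing down it reaches from about 0.425 to 0.875 m from the base axis. Payload 4.7 kg.
Tool frame: the origin (TCP) lies midway between the tips of the shut fingers; the grasp point (between the pads) lies 19 mm behind it (ctrl.grip_point_offset is the distance from the TCP to the grasp point, in m); z points along the fingers, y is the line along which they close (so a half turn about z gives the same grasp; the last joint's range is limited). The gripper opens to 87 mm and grips with 3 to 60 N. Pads are 19 mm wide; open, the fingers measure 117 mm over their backs; the gripper's body (75 mm by 190 mm) begins 51 mm behind the grasp point.
Start: joints at [-1.313, 0.321, -0.07, 1.45, 0.023, 1.371, -0.057], TCP at [0.157, 0.631, 0.223] pointing down, gripper open.
Joint ranges: [-2.86, 2.86], [-0.3, 2.09], [-1.38, 1.24], [0.06, 2.45], [-1.56, 4.7], [0.09, 2.05], [-2.69, 2.69]. Speed limits (rad/s): [2.57, 2.57, 3.14, 3.14, 3.14, 3.14, 3.14].

INTERFACE

Orientations are given as a rotation vector (axis times angle).
In Python, from bench import ctrl gives the robot as it stands. The module is installed in compiled form; this text tells all that it offers.
- The arm moves only by the shell command python3 -m handwheel 'ROWS' [OPENING] [FORCE]. ROWS is JSON, a list of rows, each an object of numbers: "x", "y", "z": the shift along the tool's x, y, z in m; "wx", "wy", "wz": the turn, a rotation vector about the tool's x, y, z in degrees. A call has 1 to 10 rows; each row is the pose to reach, as a shift and turn from the pose commanded when the call began, along the tool's axes at that moment; what a row does not reach only later rows make up. A row lasts 1/12 s, in which the tool goes at most 41.7 mm and 7.16 degrees, less where a joint would pass 70% of its speed; a pose out of reach is approached as far as the arm can. A call with a gripper value outside its range is refused whole. OPENING is the finger opening in m, from 0 to 0.087, set as the call begins (- or left out, the last holds). The fingers move at their own pace and stop on an object; FORCE is the grip in N (left out, the last holds). Time passes only in rows, so rows that repeat a pose let the fingers close. It gives the time, the measured TCP pose, the force, the opening and the grip force at its end, in the units of the state.
- ctrl.get_state(): the state, without advancing time (a new reading comes with each control period).
- ctrl.get_image(name): name is "side" or "top"; returns a dict with "image" (480x640x3 uint8, red, green, blue), "K" (3x3 intrinsics, pixels), "k1" (the pictures are not rectified: a ray, as slopes to the right and down, at radius r is drawn at 1 + k1 r^2 times it, then the intrinsics apply), "world_to_cam" (4x4, takes a point from world to camera coordinates). Camera axes: x right, y down, z forward; pixel columns grow to the right and rows downward; lengths in m; the calibration is good to about 2 mm. A picture is of the moment at which its call begins. There is no depth.
- ctrl.close_job(): hands the job in; it is judged then, once.
The state is a dict: "time": time; "joint_positions": joint angles; "qd": joint speeds; "joint_torque": joint torques, N m; "position": TCP position; "tool_rot": TCP orientation; "ft_force": force on the tool from outside, world axes, zero at the start; "torque": the same for the moment, N m; "grip_width": opening from 0.0 (shut) to 1.0 (fully open); "grip_force": force on a finger pad.
Only numpy, scipy, OpenCV 4.12 (cv2) and the standard library are available. Lean on these libraries where they do the work, as an engineer would, in place of code of your own. Each camera call takes 0.05 s, during which the arm holds its last target. There are 200 camera calls.

TASK

Put the slim spice jar that stands on the worktop right of the waste bin away under the wooden shelf riser, upright between the two tins and wholly under the shelf. A garlic bulb lies in the way: lay that in the white bowl first. The tins stand too close together, so ease the jar in and let them slide aside under the shelf without tipping them, and leave the jars on the riser and the spread jar where they stand.

Things in the scene. Friction and masses are not known exactly. Their poses are not given: they have to be found in the camera images.
- riser: fixed wooden shelf riser: two sides (14 mm), top board, back slats, open front, no floor. Origin on the worktop midway between the sides; x points into it, away from its open front, y to its left, z up. Front edge at x = -45 mm, slats at 59, back 70; inside width 262 mm; board's underside 240 mm up, top 256. Under the board a gripper must lean back about 40 degrees, out of the front
- spice_centre (a point): slim spice jar with a black cap, standing on the worktop right of the waste bin: round, 45 mm across from foot to cap, 105 mm tall, about 0.11 kg. The point is on its axis, 53 mm above its foot; z along its axis towards the cap
- garlic_centre (a point): white garlic bulb lying in front of the riser's opening, 61 mm across, 59 mm high with its tip, 42 g. The point is at its centre, 30 mm above its underside
- bowl: white bowl standing loose right of the waste bin, 130 mm across its rim, 63 mm high, wall about 6 mm, inner floor 11 mm above the worktop and about 75 mm across. Origin: centre of its underside. Bowl and spice jar may have changed places
- tin_l_centre (a point): flat food tin under the riser, on its left (+y) side, 86 mm across, 40 mm high, about 0.23 kg, loose. The point is its centre, 20 mm above its foot, z up
- tin_r_centre (a point): a second tin of the same kind and size, on the riser's right (-y) side. The point is its centre, 20 mm above its foot, z up. The free gap between the two tins is 18 to 30 mm at the start; each takes 2 to 4 N to slide, so a jar held weakly or high tilts in the grip and jams
- jar_1: spice jar with a lid, 45 mm across, 106 mm high, standing loose on top of the riser: to be left alone. Origin: centre of its underside
- jar_2: another spice jar, 46 mm across, 106 mm high, also on top of the riser: to be left alone. Origin: centre of its underside
- spread: spread jar with a dark lid, 77 mm across, 102 mm high, standing on the worktop farther back, right of the waste bin: to be left alone. Origin: centre of its underside
There are look-alikes about, which are no part of the job. What is shaped like the part that bears spice_centre but yellow is not meant.

How it is judged:
On the way, in this order (a step that is already met when the one before it is completed fails the run):
1. the garlic bulb lies in the bowl, let go, while the spice jar is not yet under the riser (horizontal distance between garlic_centre and bowl below 0.045 m and height (world z) of garlic_centre below 0.075 m and contact force between the fingers and garlic below 0.05 N and horizontal distance between spice_centre and riser above 0.08 m), for 0.2 s.
2. the spice jar stands upright under the riser (x of spice_centre in the frame of riser between -0.026 and 0.045 m and y of spice_centre in the frame of riser between -0.06 and 0.06 m and height (world z) of spice_centre below 0.06 m and angle between spice_centre's own z axis and vertical below 0.12 rad), for 0.2 s.
At the end, for the whole second after the job is handed in: The spice jar stands upright, at rest, between the tins, at most 4 mm of it out in front of the board's edge and within 60 mm of the riser's middle. Both tins stand upright under the riser, within 100 mm of its origin. The garlic lies in the upright bowl, within 45 mm of its axis (x of spice_centre in the frame of riser between -0.026 and 0.045 m and y of spice_centre in the frame of riser between -0.06 and 0.06 m and height (world z) of spice_centre below 0.057 m and angle between each of spice_centre, tin_l_centre, tin_r_centre's own z axis and vertical below 0.08 rad and linear speed of each of spice, garlic below 0.02 m/s and horizontal distance between tin_l_centre and tin_r_centre above 0.1 m and horizontal distance between each of tin_l_centre, tin_r_centre and riser below 0.1 m and x of each of tin_l_centre, tin_r_centre in the frame of riser above -0.03 m and horizontal distance between garlic_centre and bowl below 0.045 m and height (world z) of garlic_centre below 0.075 m and angle between bowl's own z axis and vertical below 0.1 rad); the robot touches nothing.
It fails at once if the spice jar is tipped over (more than 40 degrees) (angle between spice_centre's own z axis and vertical above 0.7 rad).
It fails at once if a tin is tipped more than 17 degrees (angle between any of tin_l_centre, tin_r_centre's own z axis and vertical above 0.3 rad).
It fails at once if a jar on the riser or the spread jar is moved more than 30 mm (distance of any of jar_1, jar_2, spread from where it was at the start of the episode above 0.03 m).
It also fails if it takes over 64 s, if anything falls off the work surface, if the arm or the gripper's body presses on something with over 40 N, if the wrist force passes 120 N, or if a joint passes its speed limit or range.

## Working session

There is one attempt and no reset: what is moved stays moved. The work goes in short steps, Python scripts to look and compute and a shell command to move; the robot and the scene stay as the last step left them, time stands still between calls to the robot, and variables do not carry over. Pictures are saved under pics/ and viewed, at most 10 in all, crops included, and the job is handed in when it is done.

```bash
mkdir -p pics; cat > h.py <<'E'
import numpy as np, cv2
from bench import ctrl
from scipy.spatial.transform import Rotation as R
def snap(n,f=None):
    d=ctrl.get_image(n)
    if f: cv2.imwrite('pics/'+f,d['image'][:,:,::-1])
    return d
def ray(d,u,v):
    K=np.array(d['K']);T=np.array(d['world_to_cam'])
    dist=np.array([(u-K[0,2])/K[0,0],(v-K[1,2])/K[1,1]])
    p=dist.copy()
    for _ in range(30): p=dist/(1+d['k1']*(p@p))
    w=T[:3,:3].T@np.array([p[0],p[1],1]); c=-T[:3,:3].T@T[:3,3]
    return c,w
def onz(d,u,v,z):
    c,w=ray(d,u,v); return c+w*(z-c[2])/w[2]
def proj(d,P):
    K=np.array(d['K']);T=np.array(d['world_to_cam'])
    q=T[:3,:3]@np.array(P)+T[:3,3]; p=q[:2]/q[2]; p=p*(1+d['k1']*(p@p))
    return K[0,0]*p[0]+K[0,2],K[1,1]*p[1]+K[1,2]
def rel(target_pos=None,target_R=None):
    "shift in tool axes and turn (deg) from the measured pose"
    s=ctrl.get_state();r=R.from_rotvec(s['tool_rot'])
    if target_pos is not None: print('shift mm',np.round(1000*r.inv().apply(np.array(target_pos)-s['position']),1))
    if target_R is not None: print('turn deg',np.round(np.degrees((r.inv()*target_R).as_rotvec()),1))
E
python3 - <<'E'
from h import *
for n in('side','top'):
    d=snap(n,n+'1.png'); print(n,np.round(np.array(d['K']),1).tolist(),d['k1'],np.round(d['world_to_cam'],3).tolist())
s=ctrl.get_state();print(s['position'],R.from_rotvec(s['tool_rot']).as_matrix().round(3),s['grip_width'],ctrl.grip_point_offset)
E
```

```text
side [[615.5, 0.0, 316.1], [0.0, 615.5, 237.6], [0.0, 0.0, 1.0]] -0.07089191475859284 [[-0.327, -0.945, 0.023, 0.05], [-0.508, 0.155, -0.847, 0.436], [0.797, -0.289, -0.531, 1.661], [0.0, 0.0, 0.0, 1.0]]
top [[566.4, 0.0, 327.8], [0.0, 566.4, 244.3], [0.0, 0.0, 1.0]] -0.17719613520909616 [[-0.106, -0.994, -0.006, -0.099], [-0.958, 0.104, -0.268, 0.591], [0.267, -0.023, -0.964, 1.798], [0.0, 0.0, 0.0, 1.0]]
[0.15679662 0.63027497 0.22155837] [[-0.97   0.241 -0.   ]
 [ 0.241  0.97  -0.002]
 [-0.    -0.002 -1.   ]] 1.0023245663245544 0.0187
```

View pics/side1.png

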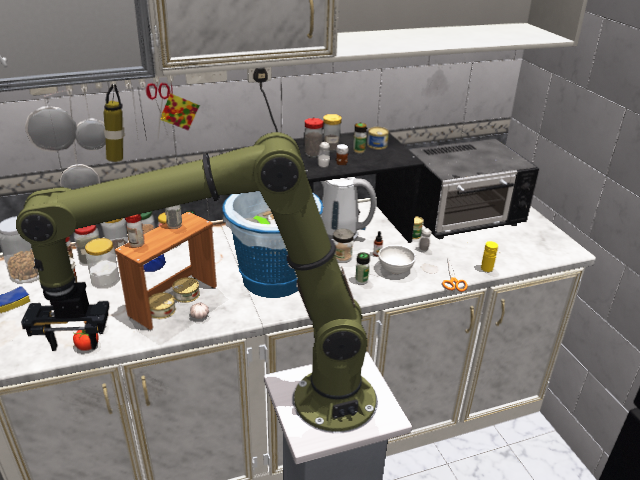

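View pics/top1.png

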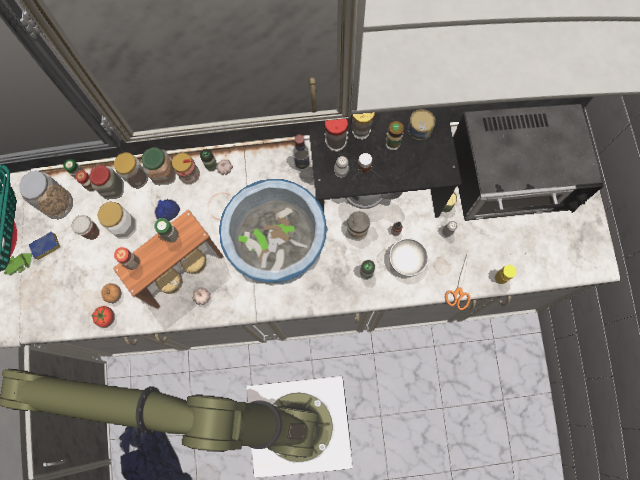

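Side view: the jar by the bowl is at (362,267), the bowl at (397,262), the garlic at (200,311) and the tins at (162,303) and (187,289). Spice candidates are a green jar with a dark cap at (362,267), a yellow jar at (489,257), which is excluded, a small dark bottle at (378,243) and small jars at (425,240) and (417,226). (362,267) fits on size and cap, so I'll confirm it in an enlarged crop.

```bash
python3 - <<'E'
from h import *
a=cv2.imread('pics/side1.png');b=cv2.imread('pics/top1.png')
z=lambda i,x,y:cv2.resize(i[y:y+75,x:x+100],(400,300),interpolation=cv2.INTER_CUBIC)
o=np.vstack([np.hstack([z(a,340,215),z(b,350,210)]),np.hstack([z(a,120,255),z(b,120,230)])])
cv2.imwrite('pics/crop1.png',o)
E
```

```text
(no output)
```

View pics/crop1.png

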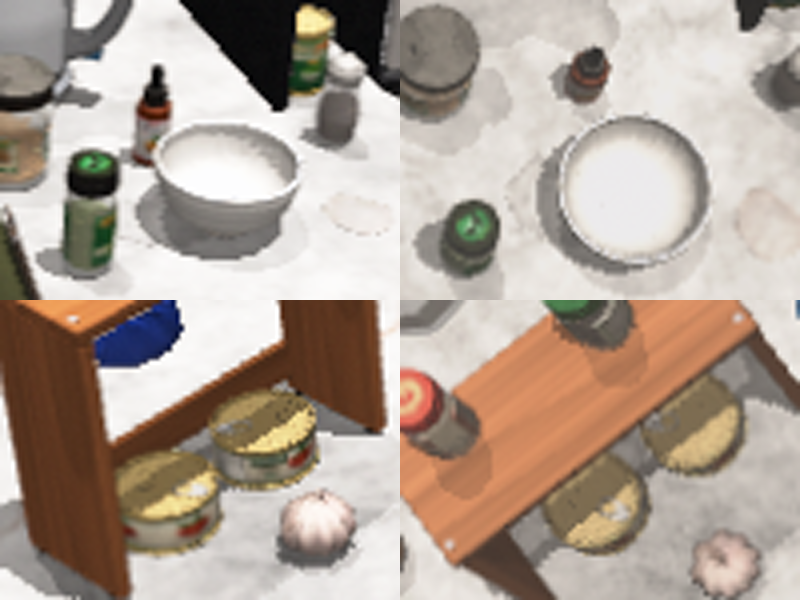

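The crop confirms it: (362,267) is a slim jar with a black cap, the others are smaller or yellow. The garlic lies in front of the gap between the tins. Now computing positions.

```bash
python3 - <<'E'
from h import *
S=snap('side');T=snap('top')
def p(n,d,u,v,z): 
    q=onz(d,u,v,z); print(n,q.round(4)); return q
p('spice side',S,363.75,255,.105);p('spice top',T,368,265.5,.105)
p('bowl side',S,396.5,255,.063);p('bowl top',T,408.75,257.5,.063)
p('garlic side',S,199.5,311.5,.03);p('garlic top',T,201.2,296.5,.03)
p('tinL',S,161.75,301.3,.04);p('tinR',S,185.5,286,.04)
p('tinL top',T,169,280,.04);p('tinR top',T,193.5,264,.04)
a=p('FL foot',S,151.75,329.5,0);b=p('FR foot',S,215.75,287.5,0)
c=p('FL top',T,132.5,295.5,.256);e=p('FR top',T,208.75,234.5,.256)
print(np.linalg.norm(a-b),np.linalg.norm(c-e))
for A,B in((a,b),(c,e)):
    t=(A-B)[:2];t/=np.linalg.norm(t); x=np.array([t[1],-t[0]]);print('x axis',x,np.degrees(np.arctan2(x[1],x[0])),'origin',(A+B)[:2]/2+.045*x)
p('spread top',T,358,219,.102)
E
```

```text
spice side [ 0.4826 -0.2807  0.105 ]
spice top [ 0.4849 -0.2825  0.105 ]
bowl side [ 0.5062 -0.418   0.063 ]
bowl top [ 0.507  -0.4252  0.063 ]
garlic side [0.4417 0.2866 0.03  ]
garlic top [0.4552 0.28   0.03  ]
tinL [0.5148 0.3931 0.04  ]
tinR [0.5738 0.3085 0.04  ]
tinL top [0.5209 0.3858 0.04  ]
tinR top [0.5678 0.2987 0.04  ]
FL foot [0.4352 0.4382 0.    ]
FR foot [0.5903 0.2075 0.    ]
FL top [0.4327 0.4414 0.256 ]
FR top [0.5976 0.199  0.256 ]
0.2778897495191946 0.29313639034428446
x axis [0.8298533  0.55798162] 33.91632826104926 origin [0.5501055  0.34796028]
x axis [0.82672199 0.56261066] 34.236535107988836 origin [0.55235368 0.34552226]
spread top [ 0.6465 -0.2696  0.102 ]
```

```bash
python3 -m handwheel '[{"x":-0.03,"y":-0.03},{"x":-0.06,"y":-0.06,"wz":-5},{"x":-0.085,"y":-0.085,"wz":-10},{"x":-0.11,"y":-0.11,"wz":-15},{"x":-0.135,"y":-0.135,"wz":-20},{"x":-0.16,"y":-0.16,"wz":-26},{"x":-0.194,"y":-0.189,"wz":-32},{"x":-0.194,"y":-0.189,"wz":-38},{"x":-0.194,"y":-0.189,"wz":-44},{"x":-0.194,"y":-0.189,"wz":-48}]' 0.087 12
python3 - <<'E'
from h import *
S=snap('side');T=snap('top')
print(ctrl.get_state()['joint_positions'])
# refine garlic centroid: pinkish-white bright blob near
for n,d,(x0,y0,x1,y1),z in(('S',S,(186,298,214,324),.03),('T',T,(188,284,214,308),.03)):
    im=d['image'][y0:y1,x0:x1].astype(int); m=((im[...,0]-im[...,2])>12)&(im[...,0]>110)
    ys,xs=np.nonzero(m); print(n,m.sum(),xs.mean()+x0,ys.mean()+y0,xs.min()+x0,xs.max()+x0,ys.min()+y0,ys.max()+y0)
cv2.imwrite('pics/g.png',np.hstack([cv2.resize(S['image'][260:360,130:270,::-1],(400,300)),cv2.resize(T['image'][250:325,120:220,::-1],(400,300))]))
for z in(.2,.25,.3): print('bin front',onz(T,270,283,z).round(3),onz(S,265,243,z).round(3))
rel([.448,.283,.11],R.from_matrix(np.array([[-np.cos(.593),-np.sin(.593),0],[-np.sin(.593),np.cos(.593),0],[0,0,-1]])))
E
```

```text
[-1.31285116  0.32134845 -0.07008914  1.45091196  0.02259902  1.37082221
 -0.05688873]
S 245 197.81632653061223 308.48979591836735 186 208 298 317
T 463 200.11879049676025 295.1771058315335 188 213 284 307
bin front [0.441 0.03  0.2  ] [0.508 0.054 0.2  ]
bin front [0.43  0.025 0.25 ] [0.432 0.073 0.25 ]
bin front [0.419 0.021 0.3  ] [0.356 0.092 0.3  ]
shift mm [-366.4 -266.9  112.4]
turn deg [ -0.   -0.  -47.9]invalid input at $[0]: expected keys x, y, z, wx, wy, wz
```

View pics/g.png

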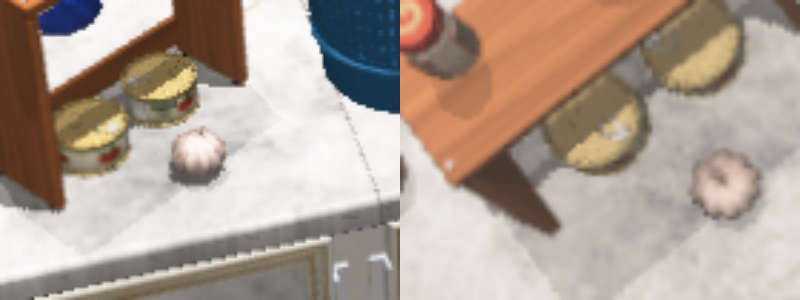

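Both crops show the garlic lying in front of the gap at side (199,312) and top (201.5,296.5), about (0.452, 0.281). The move was refused because each row needs all six keys, so I'm reissuing it.

```bash
python3 -m handwheel '[{"x":-0.03,"y":-0.03,"z":0,"wx":0,"wy":0,"wz":0},{"x":-0.06,"y":-0.06,"z":0,"wx":0,"wy":0,"wz":-5},{"x":-0.085,"y":-0.085,"z":0,"wx":0,"wy":0,"wz":-10},{"x":-0.11,"y":-0.11,"z":0,"wx":0,"wy":0,"wz":-15},{"x":-0.135,"y":-0.135,"z":0,"wx":0,"wy":0,"wz":-20},{"x":-0.16,"y":-0.16,"z":0,"wx":0,"wy":0,"wz":-26},{"x":-0.194,"y":-0.189,"z":0,"wx":0,"wy":0,"wz":-32},{"x":-0.194,"y":-0.189,"z":0,"wx":0,"wy":0,"wz":-38},{"x":-0.194,"y":-0.189,"z":0,"wx":0,"wy":0,"wz":-44},{"x":-0.194,"y":-0.189,"z":0,"wx":0,"wy":0,"wz":-48}]' 0.087 12
python3 - <<'E'
from h import *
print(ctrl.get_state()['joint_positions'].round(3))
rel([.452,.281,.10],R.from_matrix(np.array([[-np.cos(.593),-np.sin(.593),0],[-np.sin(.593),np.cos(.593),0],[0,0,-1]])))
E
```

```text
time: 1.13
position: [0.3004, 0.3996, 0.2229]
tool_rot: [-0.923, 3.002, 0.001]
ft_force: [0.0, -0.1, 0.2]
grip_width: 0.997
grip_force: 0.0
[-1.025  0.002  0.045  1.817 -0.     1.322  1.188]
shift mm [ -58.7 -183.4  122.8]
turn deg [0.  0.  0.2]
```

```bash
python3 -m handwheel '[{"x":-0.01,"y":-0.035,"z":0.015,"wx":0,"wy":0,"wz":0},{"x":-0.02,"y":-0.07,"z":0.03,"wx":0,"wy":0,"wz":0},{"x":-0.03,"y":-0.105,"z":0.045,"wx":0,"wy":0,"wz":0},{"x":-0.04,"y":-0.14,"z":0.06,"wx":0,"wy":0,"wz":0},{"x":-0.05,"y":-0.17,"z":0.08,"wx":0,"wy":0,"wz":0},{"x":-0.059,"y":-0.183,"z":0.1,"wx":0,"wy":0,"wz":0},{"x":-0.059,"y":-0.183,"z":0.123,"wx":0,"wy":0,"wz":0},{"x":-0.059,"y":-0.183,"z":0.123,"wx":0,"wy":0,"wz":0}]' 0.087 12
python3 - <<'E'
from h import *
S=snap('side');T=snap('top')
cv2.imwrite('pics/g2.png',np.hstack([cv2.resize(S['image'][240:340,130:270,::-1],(400,300)),cv2.resize(T['image'][235:325,140:260,::-1],(400,300))]))
E
```

```text
time: 1.8
position: [0.4491, 0.279, 0.0953]
tool_rot: [0.913, -2.998, 0.005]
ft_force: [-1.0, 0.0, -0.3]
grip_width: 1.0
grip_force: 0.0
```

View pics/g2.png

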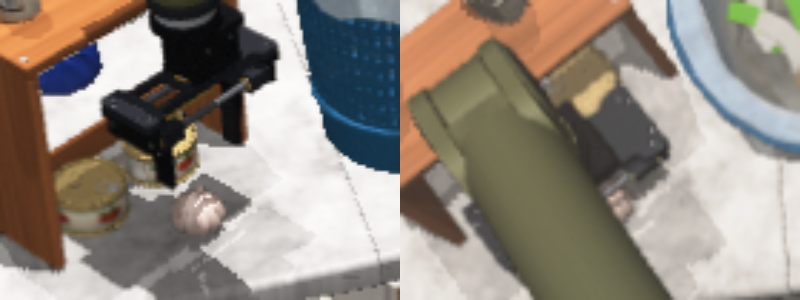

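The open fingers straddle the garlic (crop (198,210)) with the riser clear. Descending and gripping.

```bash
python3 -m handwheel '[{"x":-0.003,"y":0,"z":0.025,"wx":0,"wy":0,"wz":0},{"x":-0.003,"y":0,"z":0.05,"wx":0,"wy":0,"wz":0},{"x":-0.003,"y":0,"z":0.07,"wx":0,"wy":0,"wz":0},{"x":-0.003,"y":0,"z":0.083,"wx":0,"wy":0,"wz":0},{"x":-0.003,"y":0,"z":0.083,"wx":0,"wy":0,"wz":0},{"x":-0.003,"y":0,"z":0.083,"wx":0,"wy":0,"wz":0}]' 0.087 12
python3 -m handwheel '[{"x":0,"y":0,"z":0,"wx":0,"wy":0,"wz":0},{"x":0,"y":0,"z":0,"wx":0,"wy":0,"wz":0},{"x":0,"y":0,"z":0,"wx":0,"wy":0,"wz":0},{"x":0,"y":0,"z":0,"wx":0,"wy":0,"wz":0},{"x":0,"y":0,"z":0,"wx":0,"wy":0,"wz":0},{"x":0,"y":0,"z":0,"wx":0,"wy":0,"wz":0}]' 0.04 12
```

```text
time: 2.4
position: [0.4534, 0.2848, 0.0178]
tool_rot: [-0.921, 3.002, 0.001]
ft_force: [-0.2, -0.2, 0.5]
grip_width: 0.997
grip_force: 0.0
time: 2.9
position: [0.4536, 0.2836, 0.0169]
tool_rot: [-0.919, 3.003, 0.0]
ft_force: [0.5, -0.2, 2.5]
grip_width: 0.636
grip_force: 12.0
```

```bash
python3 -m handwheel '[{"x":0,"y":0,"z":-0.02,"wx":0,"wy":0,"wz":0},{"x":0.01,"y":0,"z":-0.055,"wx":0,"wy":0,"wz":0},{"x":0.02,"y":0,"z":-0.09,"wx":0,"wy":0,"wz":0},{"x":0.03,"y":0,"z":-0.13,"wx":0,"wy":0,"wz":0},{"x":0.04,"y":0,"z":-0.17,"wx":0,"wy":0,"wz":0},{"x":0.045,"y":0,"z":-0.21,"wx":0,"wy":0,"wz":0},{"x":0.045,"y":0,"z":-0.25,"wx":0,"wy":0,"wz":0},{"x":0.045,"y":-0.01,"z":-0.29,"wx":0,"wy":0,"wz":0},{"x":0.045,"y":-0.04,"z":-0.33,"wx":0,"wy":0,"wz":0},{"x":0.045,"y":-0.04,"z":-0.35,"wx":0,"wy":0,"wz":0}]'
python3 - <<'E'
from h import *
print(ctrl.get_state()['joint_positions'].round(3))
Rt=lambda a:R.from_matrix(np.array([[-np.cos(a),-np.sin(a),0],[-np.sin(a),np.cos(a),0],[0,0,-1]]))
rel([.46,.05,.35]);rel([.46,-.1,.35]);rel([.5065,-.42,.35],Rt(np.radians(-40)))
E
```

```text
time: 3.73
position: [0.4407, 0.2218, 0.3701]
tool_rot: [-0.912, 3.002, -0.001]
ft_force: [1.2, -0.9, -1.3]
grip_width: 0.64
grip_force: 11.9
[-0.806 -0.058  0.271  1.583  0.017  1.611  1.626]
shift mm [  79.5 -153.5   20.1]
shift mm [ 163.  -278.2   20. ]
shift mm [ 302.3 -570.    20.1]
turn deg [ 0.   0.3 73.8]
```

```bash
python3 -m handwheel '[{"x":0.018,"y":-0.034,"z":0,"wx":0,"wy":0,"wz":4},{"x":0.036,"y":-0.068,"z":0,"wx":0,"wy":0,"wz":9},{"x":0.055,"y":-0.103,"z":0,"wx":0,"wy":0,"wz":14},{"x":0.075,"y":-0.138,"z":0,"wx":0,"wy":0,"wz":19},{"x":0.095,"y":-0.172,"z":0,"wx":0,"wy":0,"wz":24},{"x":0.114,"y":-0.207,"z":0,"wx":0,"wy":0,"wz":29},{"x":0.134,"y":-0.242,"z":0,"wx":0,"wy":0,"wz":34},{"x":0.154,"y":-0.276,"z":0,"wx":0,"wy":0,"wz":39},{"x":0.173,"y":-0.311,"z":0,"wx":0,"wy":0,"wz":44},{"x":0.192,"y":-0.346,"z":0,"wx":0,"wy":0,"wz":49}]'
python3 - <<'E'
from h import *
print(ctrl.get_state()['joint_positions'].round(3))
Rt=lambda a:R.from_matrix(np.array([[-np.cos(a),-np.sin(a),0],[-np.sin(a),np.cos(a),0],[0,0,-1]]))
rel([.5065,-.422,.20],Rt(np.radians(-40)))
E
```

```text
time: 4.57
position: [0.4725, -0.171, 0.3668]
tool_rot: [0.416, 3.113, 0.001]
ft_force: [0.3, -0.3, -0.6]
grip_width: 0.635
grip_force: 11.9
[-0.431 -0.062  0.696  1.58   0.039  1.608  1.57 ]
shift mm [ -98.6 -233.4  166.6]
turn deg [ 0.1  0.  24.8]
```

```bash
python3 -m handwheel '[{"x":-0.015,"y":-0.035,"z":0,"wx":0,"wy":0,"wz":4},{"x":-0.03,"y":-0.07,"z":0.02,"wx":0,"wy":0,"wz":8},{"x":-0.045,"y":-0.105,"z":0.04,"wx":0,"wy":0,"wz":12},{"x":-0.06,"y":-0.14,"z":0.06,"wx":0,"wy":0,"wz":16},{"x":-0.075,"y":-0.175,"z":0.08,"wx":0,"wy":0,"wz":20},{"x":-0.09,"y":-0.21,"z":0.1,"wx":0,"wy":0,"wz":24},{"x":-0.099,"y":-0.233,"z":0.13,"wx":0,"wy":0,"wz":25},{"x":-0.099,"y":-0.233,"z":0.167,"wx":0,"wy":0,"wz":25},{"x":-0.099,"y":-0.233,"z":0.167,"wx":0,"wy":0,"wz":25},{"x":-0.099,"y":-0.233,"z":0.167,"wx":0,"wy":0,"wz":25}]'
python3 - <<'E'
from h import *
print(ctrl.get_state()['joint_positions'].round(3))
S=snap('side','side5.png');T=snap('top')
a=S['image'][200:300,330:463,::-1];b=T['image'][200:300,330:463,::-1]
cv2.imwrite('pics/b1.png',np.hstack([cv2.resize(a,(400,300)),cv2.resize(b,(400,300))]))
# bowl centre: white low-sat blob in the initial top pic
for f,d,(x0,y0,x1,y1) in(('side1',S,(372,236,424,282)),('top1',T,(384,232,434,282))):
    im=cv2.imread(f'pics/{f}.png')[y0:y1,x0:x1]; e=cv2.Canny(im,60,150); ys,xs=np.nonzero(e); print(f,xs.min()+x0,xs.max()+x0,ys.min()+y0,ys.max()+y0)
for dy in(.065,-.065): print(proj(S,[.5065,-.422+dy,.063]),proj(T,[.5065,-.422+dy,.063]))
E
```

```text
time: 5.4
position: [0.5074, -0.4185, 0.1973]
tool_rot: [-1.073, -2.947, -0.002]
ft_force: [0.0, -0.2, -0.5]
grip_width: 0.639
grip_force: 11.9
[ 0.003  0.462  0.884  1.486 -0.359  1.368  1.783]
side1 372 423 236 280
top1 384 428 232 281
(np.float64(380.5619778594754), np.float64(257.823571592203)) (np.float64(388.5819629118703), np.float64(259.78938960508066))
(np.float64(414.1298994367522), np.float64(251.76486918944076)) (np.float64(426.94321914806625), np.float64(255.6831513060993))
```

View pics/b1.png

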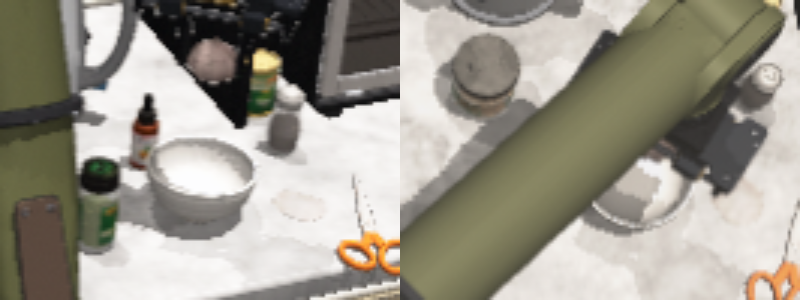

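The garlic is held above the bowl, whose rim is at about side (397,256), as predicted. Lowering to just inside the rim and letting go.

```bash
python3 -m handwheel '[{"x":0.001,"y":-0.003,"z":0.035,"wx":0,"wy":0,"wz":0},{"x":0.001,"y":-0.003,"z":0.07,"wx":0,"wy":0,"wz":0},{"x":0.001,"y":-0.003,"z":0.105,"wx":0,"wy":0,"wz":0},{"x":0.001,"y":-0.003,"z":0.135,"wx":0,"wy":0,"wz":0},{"x":0.001,"y":-0.003,"z":0.15,"wx":0,"wy":0,"wz":0},{"x":0.001,"y":-0.003,"z":0.15,"wx":0,"wy":0,"wz":0},{"x":0.001,"y":-0.003,"z":0.15,"wx":0,"wy":0,"wz":0}]'
python3 -m handwheel '[{"x":0,"y":0,"z":0,"wx":0,"wy":0,"wz":0},{"x":0,"y":0,"z":0,"wx":0,"wy":0,"wz":0},{"x":0,"y":0,"z":0,"wx":0,"wy":0,"wz":0},{"x":0,"y":0,"z":0,"wx":0,"wy":0,"wz":0},{"x":0,"y":0,"z":0,"wx":0,"wy":0,"wz":0}]' 0.066
python3 -m handwheel '[{"x":0,"y":0,"z":-0.03,"wx":0,"wy":0,"wz":0},{"x":0,"y":0,"z":-0.07,"wx":0,"wy":0,"wz":0},{"x":0,"y":0,"z":-0.11,"wx":0,"wy":0,"wz":0},{"x":0,"y":0,"z":-0.15,"wx":0,"wy":0,"wz":0},{"x":0,"y":0,"z":-0.19,"wx":0,"wy":0,"wz":0},{"x":0,"y":0,"z":-0.19,"wx":0,"wy":0,"wz":0},{"x":0,"y":0,"z":-0.19,"wx":0,"wy":0,"wz":0}]'
python3 - <<'E'
from h import *
S=snap('side');T=snap('top')
a=S['image'][200:300,330:463,::-1];b=T['image'][200:300,330:463,::-1]
cv2.imwrite('pics/b2.png',np.hstack([cv2.resize(a,(400,300)),cv2.resize(b,(400,300))]))
E
```

```text
time: 6.08
position: [0.5072, -0.4215, 0.0516]
tool_rot: [1.071, 2.951, -0.001]
ft_force: [0.8, -0.3, -0.2]
grip_width: 0.64
grip_force: 11.9
time: 6.5
position: [0.5062, -0.4216, 0.0504]
tool_rot: [1.073, 2.951, -0.0]
ft_force: [0.0, -0.5, 0.0]
grip_width: 0.755
grip_force: 0.0
time: 7.08
position: [0.5066, -0.4227, 0.2429]
tool_rot: [1.072, 2.947, -0.002]
ft_force: [-0.9, 0.5, -0.9]
grip_width: 0.761
grip_force: 0.0
```

View pics/b2.png

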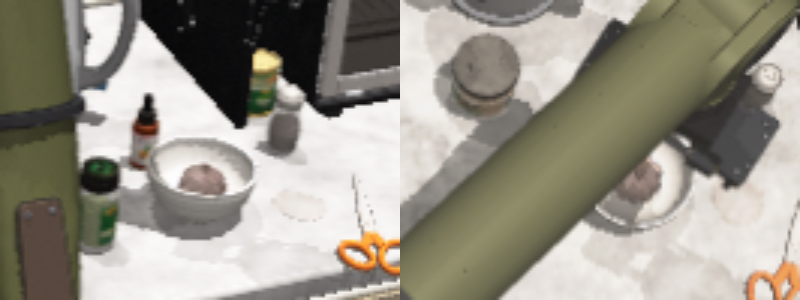

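The garlic lies let go in the bowl at crop (205,180) and the jar still stands at side (363,267). Next is the spice jar, with the gripper leaning back.

```bash
cat >> h.py <<'E'
def lean(h,l):
    h=np.radians(h); b=np.array([[-np.cos(h),-np.sin(h),0],[-np.sin(h),np.cos(h),0],[0,0,-1]])
    return R.from_matrix(b)*R.from_euler('y',-l,degrees=True)
E
python3 - <<'E'
from h import *
L=lean(-30,40);print(L.as_matrix()[:,2])
g=np.array([.484,-.282,.067]);rel(g+L.apply([0,0,.0187-.12]),L)
E
```

```text
[ 0.5566704  -0.3213938  -0.76604444]
shift mm [169.8  81.3  94.4]
turn deg [ -3.4 -39.9  -9.6]
```

```bash
python3 -m handwheel '[{"x":0.03,"y":0.015,"z":0,"wx":0,"wy":0,"wz":0},{"x":0.06,"y":0.03,"z":0,"wx":-0.5,"wy":-6,"wz":-1.5},{"x":0.095,"y":0.045,"z":0,"wx":-1,"wy":-12,"wz":-3},{"x":0.13,"y":0.06,"z":0,"wx":-1.5,"wy":-18,"wz":-4.5},{"x":0.17,"y":0.075,"z":0,"wx":-2,"wy":-24,"wz":-6},{"x":0.17,"y":0.081,"z":0.03,"wx":-2.5,"wy":-30,"wz":-7.5},{"x":0.17,"y":0.081,"z":0.06,"wx":-3,"wy":-36,"wz":-8.5},{"x":0.17,"y":0.081,"z":0.085,"wx":-3.4,"wy":-40,"wz":-9.6},{"x":0.17,"y":0.081,"z":0.094,"wx":-3.4,"wy":-40,"wz":-9.6},{"x":0.17,"y":0.081,"z":0.094,"wx":-3.4,"wy":-40,"wz":-9.6}]'
python3 - <<'E'
from h import *
print(ctrl.get_state()['joint_positions'].round(3))
L=lean(-30,40)
g=np.array([.484,-.282,.067]);rel(g+L.apply([0,0,.0187]),L)
S=snap('side');T=snap('top')
a=S['image'][200:300,320:453,::-1];b=T['image'][200:300,320:453,::-1]
cv2.imwrite('pics/b3.png',np.hstack([cv2.resize(a,(400,300)),cv2.resize(b,(400,300))]))
E
```

```text
time: 8.02
position: [0.4458, -0.2637, 0.1949]
tool_rot: [0.752, 2.565, -0.125]
ft_force: [0.7, -0.1, 0.6]
grip_width: 0.761
grip_force: 0.0
[ 0.44  -0.292  0.038  2.21   0.016  0.749  1.47 ]
shift mm [ 16.8  -0.7 151.3]
turn deg [  0.8 -12.8  -3.1]
```

```bash
python3 - <<'E'
from h import *
L=lean(-30,40)
rel([.4944,-.288,.155],L);rel([.4944,-.288,.0527],L)
E
```

```text
shift mm [-37.8   7.7  56.7]
turn deg [  0.5 -13.6  -3.3]
shift mm [  7.6   3.7 148.3]
turn deg [  0.5 -13.6  -3.3]
```

```bash
python3 -m handwheel '[{"x":-0.019,"y":0.004,"z":0.02,"wx":0.2,"wy":-5,"wz":-1},{"x":-0.038,"y":0.008,"z":0.04,"wx":0.4,"wy":-10,"wz":-2},{"x":-0.038,"y":0.008,"z":0.057,"wx":0.5,"wy":-13.6,"wz":-3.3},{"x":-0.038,"y":0.008,"z":0.057,"wx":0.5,"wy":-13.6,"wz":-3.3},{"x":-0.038,"y":0.008,"z":0.057,"wx":0.5,"wy":-13.6,"wz":-3.3},{"x":-0.038,"y":0.008,"z":0.057,"wx":0.5,"wy":-13.6,"wz":-3.3}]'
python3 - <<'E'
from h import *
print(ctrl.get_state()['joint_positions'].round(3))
L=lean(-30,40)
rel([.4944,-.288,.0527],L)
S=snap('side');T=snap('top')
a=S['image'][200:300,320:453,::-1];b=T['image'][200:300,320:453,::-1]
cv2.imwrite('pics/b3.png',np.hstack([cv2.resize(a,(400,300)),cv2.resize(b,(400,300))]))
# refine the jar: green cap top blob
for n,d,(x0,y0,x1,y1) in(('S',S,(350,245,380,285)),('T',T,(355,252,385,285))):
    im=d['image'][y0:y1,x0:x1].astype(int); m=(im[...,1]-im[...,0]>25)
    ys,xs=np.nonzero(m); print(n,m.sum(), xs.min()+x0,xs.max()+x0,ys.min()+y0,ys.max()+y0)
E
```

```text
time: 8.62
position: [0.5019, -0.2883, 0.1631]
tool_rot: [0.629, 2.364, -0.228]
ft_force: [0.1, -0.1, 1.0]
grip_width: 0.759
grip_force: 0.0
[ 0.457 -0.221 -0.009  2.329  0.128  0.329  1.392]
shift mm [76.9 -3.9 79.5]
turn deg [0.3 0.6 0.1]Traceback (most recent call last):
  File "<stdin>", line 11, in <module>
    return umr_minimum(a, axis, None, out, keepdims, initial, where)
ValueError: zero-size array to reduction operation minimum which has no identity
```

View pics/b3.png

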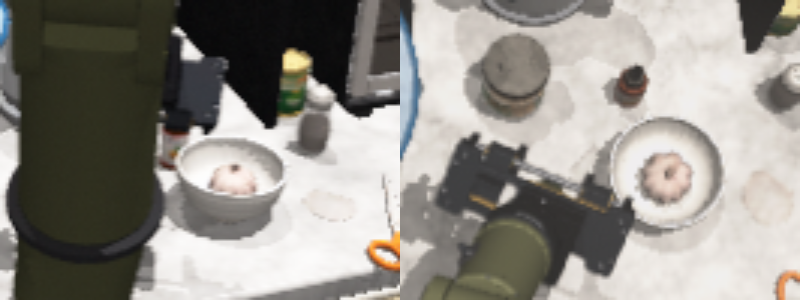

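The garlic sits centred in the bowl; the gripper hides the jar from both cameras. Lowering gently onto the known jar position.

```bash
python3 -m handwheel '[{"x":0.012,"y":-0.004,"z":0.004,"wx":0,"wy":0,"wz":0},{"x":0.028,"y":-0.004,"z":0.02,"wx":0,"wy":0,"wz":0},{"x":0.04,"y":-0.004,"z":0.037,"wx":0,"wy":0,"wz":0},{"x":0.052,"y":-0.004,"z":0.052,"wx":0,"wy":0,"wz":0},{"x":0.065,"y":-0.004,"z":0.066,"wx":0,"wy":0,"wz":0},{"x":0.077,"y":-0.004,"z":0.0795,"wx":0,"wy":0,"wz":0},{"x":0.077,"y":-0.004,"z":0.0795,"wx":0,"wy":0,"wz":0},{"x":0.077,"y":-0.004,"z":0.0795,"wx":0,"wy":0,"wz":0}]' 0.074
python3 - <<'E'
from h import *
print(ctrl.get_state()['joint_positions'].round(3))
L=lean(-30,40)
rel([.4944,-.288,.0527],L)
E
```

```text
time: 9.38
position: [0.4957, -0.2937, 0.07]
tool_rot: [0.64, 2.363, -0.235]
ft_force: [0.2, -0.1, 0.6]
grip_width: 0.848
grip_force: 0.0
[-0.043 -0.078  0.5    2.433  0.828  0.103  0.714]
shift mm [14.3  4.2 10.6]
turn deg [-0.2  0.5 -0.3]
```

```bash
python3 - <<'E'
from h import *
L=lean(-30,34)
g=np.array([.484,-.282,.067]);rel(g+L.apply([0,0,.0187]),L)
E
```

```text
shift mm [16.3  4.2 10.5]
turn deg [-0.1  6.5 -0.3]
```

```bash
python3 -m handwheel '[{"x":0.005,"y":0.002,"z":0.001,"wx":0,"wy":3.2,"wz":0},{"x":0.01,"y":0.004,"z":0.004,"wx":0,"wy":6.4,"wz":0},{"x":0.016,"y":0.004,"z":0.0105,"wx":0,"wy":6.4,"wz":0},{"x":0.016,"y":0.004,"z":0.0105,"wx":0,"wy":6.4,"wz":0},{"x":0.016,"y":0.004,"z":0.0105,"wx":0,"wy":6.4,"wz":0},{"x":0.016,"y":0.004,"z":0.0105,"wx":0,"wy":6.4,"wz":0}]'
python3 - <<'E'
from h import *
print(ctrl.get_state()['joint_positions'].round(3))
L=lean(-30,34)
g=np.array([.484,-.282,.067]);rel(g+L.apply([0,0,.0187]),L)
E
```

```text
time: 9.88
position: [0.4929, -0.2856, 0.0509]
tool_rot: [0.665, 2.472, -0.203]
ft_force: [-0.2, 0.5, -0.8]
grip_width: 0.845
grip_force: 0.0
[-0.29  -0.039  0.747  2.379  0.3    0.206  1.234]
shift mm [-1.1 -1.4  0. ]
turn deg [-0.   0.1 -0.1]
```

Reached. Closing with a firm grip.

```bash
python3 -m handwheel '[{"x":0,"y":0,"z":0,"wx":0,"wy":0,"wz":0},{"x":0,"y":0,"z":0,"wx":0,"wy":0,"wz":0},{"x":0,"y":0,"z":0,"wx":0,"wy":0,"wz":0},{"x":0,"y":0,"z":0,"wx":0,"wy":0,"wz":0},{"x":0,"y":0,"z":0,"wx":0,"wy":0,"wz":0},{"x":0,"y":0,"z":0,"wx":0,"wy":0,"wz":0},{"x":0,"y":0,"z":0,"wx":0,"wy":0,"wz":0},{"x":0,"y":0,"z":0,"wx":0,"wy":0,"wz":0}]' 0.03 55
python3 - <<'E'
from h import *
s=ctrl.get_state();print(s['position'],s['ft_force'],s['grip_width']*.087)
L=R.from_rotvec(s['tool_rot']);print(L.as_matrix().round(3)); print('up .3',L.inv().apply([0,0,.33]),'back up',L.inv().apply([.0,.1,.3]))
E
```

```text
time: 10.55
position: [0.4924, -0.2855, 0.0502]
tool_rot: [0.666, 2.473, -0.202]
ft_force: [-1.1, -1.4, -0.0]
grip_width: 0.499
grip_force: 54.9
[ 0.49237846 -0.28554072  0.05019985] [-1.05061859 -1.35071099 -0.04017003] 0.043422856125685756
[[-0.717  0.502  0.484]
 [ 0.416  0.865 -0.28 ]
 [-0.559  0.001 -0.829]]
up .3 [-0.18462512  0.00030869 -0.27352051] back up [-0.12619378  0.08677177 -0.2766691 ]
```

```bash
python3 -m handwheel '[{"x":-0.012,"y":0,"z":-0.018,"wx":0,"wy":0,"wz":0},{"x":-0.034,"y":0,"z":-0.05,"wx":0,"wy":0,"wz":0},{"x":-0.056,"y":0.005,"z":-0.078,"wx":0,"wy":0,"wz":0},{"x":-0.08,"y":0.011,"z":-0.105,"wx":0,"wy":0,"wz":0},{"x":-0.104,"y":0.017,"z":-0.132,"wx":0,"wy":0,"wz":0},{"x":-0.128,"y":0.023,"z":-0.159,"wx":0,"wy":0,"wz":0},{"x":-0.153,"y":0.03,"z":-0.186,"wx":0,"wy":0,"wz":0},{"x":-0.177,"y":0.037,"z":-0.213,"wx":0,"wy":0,"wz":0},{"x":-0.201,"y":0.043,"z":-0.238,"wx":0,"wy":0,"wz":0},{"x":-0.201,"y":0.043,"z":-0.238,"wx":0,"wy":0,"wz":0}]'
python3 - <<'E'
from h import *
print(ctrl.get_state()['joint_positions'].round(3))
rel([.543,-.266,.36],lean(-30,34))
for p,h in(([.60,-.05,.37],-2),([.56,.18,.37],20),([.487,.301,.37],34)): rel(p,lean(h,34))
E
```

```text
time: 11.38
position: [0.547, -0.2653, 0.3693]
tool_rot: [0.661, 2.46, -0.201]
ft_force: [1.2, 0.3, -1.0]
grip_width: 0.498
grip_force: 54.9
[-0.057 -0.282  0.326  1.889  0.276  0.939  1.232]
shift mm [ 7.9 -2.6  5.9]
turn deg [ 0.2  0.8 -0.2]
shift mm [ 50.9 212.9 -35. ]
turn deg [-15.6   0.8 -23.3]
shift mm [ 174.3  392.1 -119.7]
turn deg [-28.    0.8 -41.4]
shift mm [ 276.1  460.4 -190. ]
turn deg [-36.    0.8 -53. ]
```

```bash
python3 -m handwheel '[{"x":0.006,"y":0.03,"z":-0.005,"wx":-2,"wy":0,"wz":-3},{"x":0.014,"y":0.065,"z":-0.011,"wx":-4.5,"wy":0,"wz":-6.7},{"x":0.024,"y":0.1,"z":-0.017,"wx":-7.2,"wy":0,"wz":-10.7},{"x":0.033,"y":0.138,"z":-0.023,"wx":-10,"wy":0,"wz":-15},{"x":0.042,"y":0.175,"z":-0.029,"wx":-12.8,"wy":0,"wz":-19},{"x":0.051,"y":0.213,"z":-0.035,"wx":-15.6,"wy":0.2,"wz":-23.3},{"x":0.072,"y":0.243,"z":-0.049,"wx":-17.8,"wy":0.2,"wz":-26.5},{"x":0.093,"y":0.273,"z":-0.063,"wx":-20,"wy":0.2,"wz":-29.7},{"x":0.113,"y":0.303,"z":-0.077,"wx":-22,"wy":0.2,"wz":-32.7},{"x":0.133,"y":0.332,"z":-0.091,"wx":-24,"wy":0.2,"wz":-35.7}]'
python3 - <<'E'
from h import *
s=ctrl.get_state();print(s['joint_positions'].round(3))
o=np.array([.551,.347,0]);f=np.array([.829,.559,0])
for x in(-.11,-.10):
    for z in(.36,.16,.0655):
        L=lean(34,34);g=o+x*f+[0,0,z]; print(x,z); rel(g+L.apply([0,0,.0187]),L)
E
```

```text
time: 12.22
position: [0.5688, 0.1049, 0.3598]
tool_rot: [-0.291, 2.539, 0.09]
ft_force: [0.5, 0.3, -1.5]
grip_width: 0.505
grip_force: 54.9
[-0.11  -0.298 -0.091  1.927 -0.051  0.923  1.612]
-0.11 0.36
shift mm [ 54.7 204.4 -17.9]
turn deg [-11.6  -0.3 -17.4]
-0.11 0.16
shift mm [165.8 204.2 148.5]
turn deg [-11.6  -0.3 -17.4]
-0.11 0.0655
shift mm [218.2 204.1 227.1]
turn deg [-11.6  -0.3 -17.4]
-0.1 0.36
shift mm [ 47.  207.9 -12.7]
turn deg [-11.6  -0.3 -17.4]
-0.1 0.16
shift mm [158.  207.7 153.7]
turn deg [-11.6  -0.3 -17.4]
-0.1 0.0655
shift mm [210.5 207.7 232.2]
turn deg [-11.6  -0.3 -17.4]
```

```bash
python3 -m handwheel '[{"x":0.008,"y":0.038,"z":-0.002,"wx":-2,"wy":0,"wz":-3},{"x":0.016,"y":0.076,"z":-0.005,"wx":-4.3,"wy":0,"wz":-6.4},{"x":0.024,"y":0.114,"z":-0.007,"wx":-6.6,"wy":0,"wz":-9.9},{"x":0.034,"y":0.15,"z":-0.01,"wx":-9,"wy":0,"wz":-13.5},{"x":0.047,"y":0.186,"z":-0.01,"wx":-11.6,"wy":-0.3,"wz":-17.4},{"x":0.065,"y":0.208,"z":0.01,"wx":-11.6,"wy":-0.3,"wz":-17.4},{"x":0.085,"y":0.208,"z":0.04,"wx":-11.6,"wy":-0.3,"wz":-17.4},{"x":0.105,"y":0.208,"z":0.07,"wx":-11.6,"wy":-0.3,"wz":-17.4},{"x":0.125,"y":0.208,"z":0.1,"wx":-11.6,"wy":-0.3,"wz":-17.4},{"x":0.145,"y":0.208,"z":0.13,"wx":-11.6,"wy":-0.3,"wz":-17.4}]'
python3 - <<'E'
from h import *
s=ctrl.get_state();print(s['joint_positions'].round(3))
o=np.array([.551,.347,0]);f=np.array([.829,.559,0])
L=lean(34,34)
for z in(.16,.0675):
    g=o-.10*f+[0,0,z]; print(z); rel(g+L.apply([0,0,.0187]),L)
E
```

```text
time: 13.05
position: [0.4753, 0.2949, 0.1705]
tool_rot: [-0.748, 2.451, 0.227]
ft_force: [0.2, -0.2, -1.5]
grip_width: 0.504
grip_force: 54.9
[-0.425 -0.227 -0.165  2.26  -0.066  0.511  1.613]
0.16
shift mm [12.6  0.9 22.9]
turn deg [-0.1  0.1 -0. ]
0.0675
shift mm [64.4  1.1 99.4]
turn deg [-0.1  0.1 -0. ]
```

```bash
python3 -m handwheel '[{"x":0.015,"y":0.001,"z":0.022,"wx":0,"wy":0,"wz":0},{"x":0.03,"y":0.001,"z":0.045,"wx":0,"wy":0,"wz":0},{"x":0.045,"y":0.001,"z":0.07,"wx":0,"wy":0,"wz":0},{"x":0.057,"y":0.001,"z":0.089,"wx":0,"wy":0,"wz":0},{"x":0.064,"y":0.001,"z":0.098,"wx":0,"wy":0,"wz":0},{"x":0.064,"y":0.001,"z":0.098,"wx":0,"wy":0,"wz":0},{"x":0.064,"y":0.001,"z":0.098,"wx":0,"wy":0,"wz":0}]'
python3 - <<'E'
from h import *
s=ctrl.get_state();print(s['joint_positions'].round(3))
o=np.array([.551,.347,0]);f=np.array([.829,.559,0])
L=lean(34,34);g=o-.10*f+[0,0,.0657];rel(g+L.apply([0,0,.0187]),L)
S=snap('side');T=snap('top')
a=S['image'][225:338,110:260,::-1];b=T['image'][220:333,110:260,::-1]
cv2.imwrite('pics/r1.png',np.hstack([cv2.resize(a,(400,300),interpolation=2),cv2.resize(b,(400,300),interpolation=2)]))
E
```

```text
time: 13.63
position: [0.4772, 0.2963, 0.0545]
tool_rot: [-0.746, 2.453, 0.227]
ft_force: [0.6, -0.1, -0.7]
grip_width: 0.502
grip_force: 54.9
[-0.402 -0.023 -0.207  2.363  0.036  0.208  1.518]
shift mm [2.4 0.7 3.6]
turn deg [-0.2  0.  -0.1]
```

View pics/r1.png

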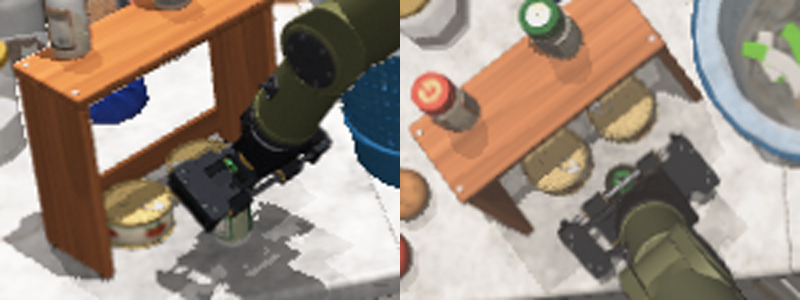

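The jar hangs upright in front of the gap at top px (193,287), with its cap visible between the fingers. Both tins and the riser jars are undisturbed. Checking the lateral alignment numerically.

```bash
python3 - <<'E'
from h import *
S=snap('side');T=snap('top')
o=np.array([.551,.347,0]);M=lambda p:((p-o)@np.array([[.829,.559,0],[-.559,.829,0]]).T).round(4)
im=T['image'][275:300,180:206].astype(int); m=(im[...,1]-im[...,0]>20)&(im[...,1]-im[...,2]>5)
ys,xs=np.nonzero(m);print(m.sum(),xs.mean()+180,ys.mean()+275)
print('jar',M(onz(T,193.2,286.7,.108)), M(onz(T,xs.mean()+180,ys.mean()+275,.108)))
# yellow tins discs, top view (lit parts) left/right extents
hsv=cv2.cvtColor(T['image'],cv2.COLOR_RGB2HSV)
for n,(x0,y0,x1,y1) in dict(L=(150,255,184,300),R=(180,240,212,280)).items():
    h=hsv[y0:y1,x0:x1]; m=((h[...,0]>18)&(h[...,0]<35)&(h[...,1]>70)).astype(np.uint8)
    k,l,st,c=cv2.connectedComponentsWithStats(m); i=1+st[1:,4].argmax(); print(n,st[i],c[i]+[x0,y0])
    x,y,w,hh,_=st[i]; print(' centre', M(onz(T,x0+x+w/2-.5,c[i][1]+y0,.04)))
for n,u,v in(('L side',161.75,301.3),('R side',185.5,286)): print(n,M(onz(S,u,v,.04)))
s=ctrl.get_state();r=R.from_rotvec(s['tool_rot']);print('grip pt',M(s['position']+r.apply([0,0,-.0187])))
E
```

```text
19 192.10526315789474 286.4736842105263
jar [-0.0967 -0.006 ] [-0.0938 -0.0037]
L [  7  14  23  23 238] [168.75210084 281.79831933]
 centre [-0.0061  0.0554]
R [  3   9  22  25 269] [194.96654275 262.21189591]
 centre [-0.008  -0.0532]
L side [-0.0042  0.0584]
R side [-0.0026 -0.0446]
grip pt [-0.0983 -0.0008]
```

```bash
python3 -m handwheel '[{"x":0.0012,"y":0.0015,"z":0.0018,"wx":0,"wy":0,"wz":0},{"x":0.0025,"y":0.003,"z":0.0037,"wx":0,"wy":0,"wz":0},{"x":-0.006,"y":0.003,"z":0.0095,"wx":0,"wy":0,"wz":0},{"x":-0.0145,"y":0.003,"z":0.015,"wx":0,"wy":0,"wz":0},{"x":-0.0225,"y":0.003,"z":0.0205,"wx":0,"wy":0,"wz":0},{"x":-0.03,"y":0.003,"z":0.0255,"wx":0,"wy":0,"wz":0},{"x":-0.035,"y":0.003,"z":0.029,"wx":0,"wy":0,"wz":0},{"x":-0.035,"y":0.003,"z":0.029,"wx":0,"wy":0,"wz":0}]'
python3 - <<'E'
from h import *
o=np.array([.551,.347,0]);M=lambda p:((p-o)@np.array([[.829,.559,0],[-.559,.829,0],[0,0,1]]).T).round(4)
s=ctrl.get_state();r=R.from_rotvec(s['tool_rot']);print('grip pt',M(s['position']+r.apply([0,0,-.0187])),M(np.array(s['ft_force'])+o))
E
```

```text
time: 14.5
position: [0.5154, 0.3256, 0.0518]
tool_rot: [-0.745, 2.45, 0.228]
ft_force: [-0.1, 0.3, -0.9]
grip_width: 0.5
grip_force: 54.9
grip pt [-0.052   0.0022  0.0672] [ 0.0645  0.295  -0.8699]
```

```bash
python3 -m handwheel '[{"x":-0.0015,"y":0,"z":0.0035,"wx":0,"wy":0,"wz":0},{"x":-0.004,"y":0,"z":0.005,"wx":0,"wy":0,"wz":0},{"x":-0.0065,"y":0,"z":0.0065,"wx":0,"wy":0,"wz":0},{"x":-0.009,"y":0,"z":0.0085,"wx":0,"wy":0,"wz":0},{"x":-0.0115,"y":0,"z":0.01,"wx":0,"wy":0,"wz":0},{"x":-0.014,"y":0,"z":0.0115,"wx":0,"wy":0,"wz":0},{"x":-0.0165,"y":0,"z":0.0135,"wx":0,"wy":0,"wz":0},{"x":-0.019,"y":0,"z":0.015,"wx":0,"wy":0,"wz":0}]' - 60
cat > q.py <<'E'
from h import *
o=np.array([.551,.347,0]);M=lambda p:((p-o)@np.array([[.829,.559,0],[-.559,.829,0],[0,0,1]]).T).round(4)
s=ctrl.get_state();r=R.from_rotvec(s['tool_rot']);print('grip pt',M(s['position']+r.apply([0,0,-.0187])),'force',M(np.array(s['ft_force'])+o).round(2))
E
python3 q.py
```

```text
time: 15.17
position: [0.5343, 0.338, 0.0499]
tool_rot: [-0.745, 2.451, 0.227]
ft_force: [-4.5, -2.7, 5.6]
grip_width: 0.502
grip_force: 60.0
grip pt [-0.0294  0.0019  0.0654] force [-5.28  0.26  5.57]
```

```bash
python3 -m handwheel '[{"x":-0.0025,"y":0,"z":0.0015,"wx":0,"wy":0,"wz":0},{"x":-0.005,"y":0,"z":0.003,"wx":0,"wy":0,"wz":0},{"x":-0.0075,"y":0,"z":0.005,"wx":0,"wy":0,"wz":0},{"x":-0.01,"y":0,"z":0.0065,"wx":0,"wy":0,"wz":0},{"x":-0.0125,"y":0,"z":0.0085,"wx":0,"wy":0,"wz":0},{"x":-0.015,"y":0,"z":0.01,"wx":0,"wy":0,"wz":0},{"x":-0.0175,"y":0,"z":0.0115,"wx":0,"wy":0,"wz":0},{"x":-0.0195,"y":0,"z":0.0125,"wx":0,"wy":0,"wz":0},{"x":-0.0195,"y":0,"z":0.0125,"wx":0,"wy":0,"wz":0},{"x":-0.0195,"y":0,"z":0.0125,"wx":0,"wy":0,"wz":0}]'
python3 q.py
python3 - <<'E'
from h import *
S=snap('side');T=snap('top')
a=S['image'][225:338,110:260,::-1];b=T['image'][220:333,110:260,::-1]
cv2.imwrite('pics/r2.png',np.hstack([cv2.resize(a,(400,300),interpolation=2),cv2.resize(b,(400,300),interpolation=2)]))
E
```

```text
time: 16.0
position: [0.5531, 0.3507, 0.0499]
tool_rot: [-0.746, 2.451, 0.227]
ft_force: [-2.1, -1.1, 2.1]
grip_width: 0.503
grip_force: 60.1
grip pt [-0.0067  0.0019  0.0654] force [-2.35  0.32  2.09]
```

```bash
python3 -m handwheel '[{"x":0,"y":0,"z":0,"wx":0,"wy":0,"wz":0},{"x":0,"y":0,"z":0,"wx":0,"wy":0,"wz":0},{"x":0,"y":0,"z":0,"wx":0,"wy":0,"wz":0},{"x":0,"y":0,"z":0,"wx":0,"wy":0,"wz":0},{"x":0,"y":0,"z":0,"wx":0,"wy":0,"wz":0}]' 0.06
python3 -m handwheel '[{"x":0.003,"y":0,"z":-0.004,"wx":0,"wy":0,"wz":0},{"x":0.012,"y":0,"z":-0.012,"wx":0,"wy":0,"wz":0},{"x":0.024,"y":0,"z":-0.02,"wx":0,"wy":0,"wz":0},{"x":0.036,"y":0,"z":-0.028,"wx":0,"wy":0,"wz":0},{"x":0.052,"y":0,"z":-0.039,"wx":0,"wy":0,"wz":0},{"x":0.068,"y":0,"z":-0.05,"wx":0,"wy":0,"wz":0},{"x":0.084,"y":0,"z":-0.061,"wx":0,"wy":0,"wz":0},{"x":0.084,"y":0,"z":-0.061,"wx":0,"wy":0,"wz":0}]'
python3 q.py
```

```text
time: 16.52
position: [0.5533, 0.3508, 0.0502]
tool_rot: [-0.745, 2.451, 0.227]
ft_force: [0.1, 0.4, -0.0]
grip_width: 0.678
grip_force: 0.0
time: 17.18
position: [0.4636, 0.2903, 0.0518]
tool_rot: [-0.746, 2.455, 0.225]
ft_force: [-1.0, -0.1, -0.6]
grip_width: 0.694
grip_force: 0.0
grip pt [-0.1146  0.0019  0.0673] force [-0.87  0.42 -0.61]
```

```bash
python3 -m handwheel '[{"x":-0.01,"y":0,"z":-0.025,"wx":0,"wy":0,"wz":0},{"x":-0.03,"y":0,"z":-0.055,"wx":0,"wy":0,"wz":0},{"x":-0.05,"y":0,"z":-0.085,"wx":0,"wy":4,"wz":0},{"x":-0.07,"y":-0.01,"z":-0.115,"wx":0,"wy":8,"wz":0},{"x":-0.09,"y":-0.03,"z":-0.15,"wx":0,"wy":12,"wz":0},{"x":-0.11,"y":-0.05,"z":-0.18,"wx":0,"wy":16,"wz":0},{"x":-0.13,"y":-0.08,"z":-0.21,"wx":0,"wy":20,"wz":0},{"x":-0.15,"y":-0.11,"z":-0.24,"wx":0,"wy":20,"wz":0},{"x":-0.15,"y":-0.14,"z":-0.24,"wx":0,"wy":20,"wz":0},{"x":-0.15,"y":-0.17,"z":-0.24,"wx":0,"wy":20,"wz":0}]'
python3 - <<'E'
from h import *
S=snap('side');T=snap('top')
c=[cv2.resize(S['image'][225:338,110:260,::-1],(400,300),interpolation=2),cv2.resize(T['image'][220:333,110:260,::-1],(400,300),interpolation=2),
cv2.resize(S['image'][200:300,330:463,::-1],(400,300),interpolation=2),cv2.resize(T['image'][200:300,330:463,::-1],(400,300),interpolation=2)]
cv2.imwrite('pics/end.png',np.vstack([np.hstack(c[:2]),np.hstack(c[2:])]))
E
```

```text
time: 18.02
position: [0.5562, 0.1444, 0.3417]
tool_rot: [-0.841, 2.77, 0.1]
ft_force: [1.1, -0.2, 0.3]
grip_width: 0.692
grip_force: 0.0
```

View pics/end.png

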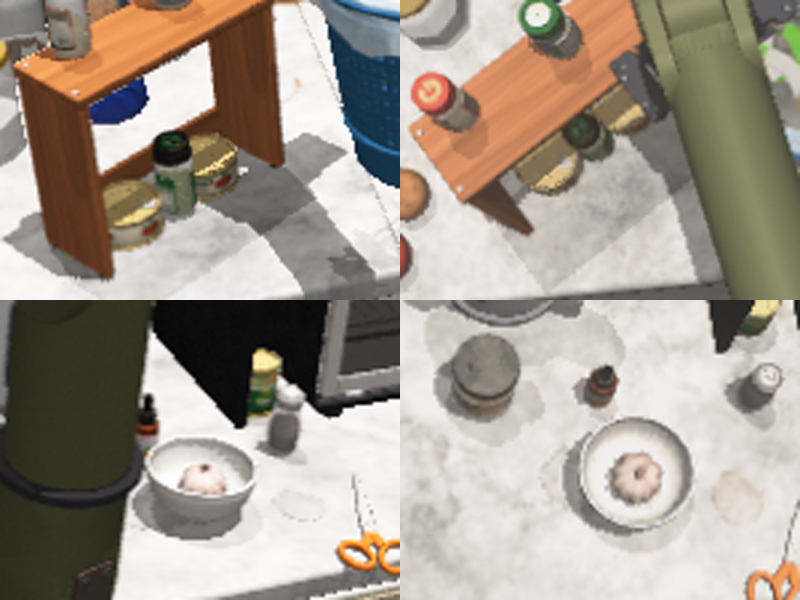

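The jar stands upright between the tins, with its cap at side (175,276) and top (180,270). Both tins stand upright, the garlic is in the bowl and the riser jars are unmoved. Checking the jar's depth.

```bash
python3 - <<'E'
from h import *
S=snap('side');T=snap('top')
o=np.array([.551,.347,0]);M=lambda p:((p-o)@np.array([[.829,.559,0],[-.559,.829,0]]).T).round(4)
print(M(onz(T,179.3,269.5,.105)),M(onz(S,174.5,276,.105)))
print('tins side',M(onz(S,110+133/2.667,225+200/2.667,.04)),M(onz(S,110+208/2.667,225+157/2.667,.04)))
E
```

```text
[-0.0199 -0.0044] [-0.0057 -0.0026]
tins side [0.0055 0.0576] [-0.0003 -0.0578]
```

```bash
python3 - <<'E'
from h import *
S=snap('side')
o=np.array([.551,.347,0]);W=lambda x,y,z:o+x*np.array([.829,.559,0])+y*np.array([-.559,.829,0])+[0,0,z]
C=lambda P:((np.array(proj(S,P))-[110,225])*2.6667).round(0)
for x in(-.004,-.014,-.024):
    f=[C(W(x+.0225*np.cos(t),-.0005+.0225*np.sin(t),0)) for t in np.linspace(0,6.28,24)]
    print(x,'cap centre',C(W(x,0,.105)),'foot lowest',max(f,key=lambda p:p[1]),'front edge',C(W(-.045,.14,.0)), C(W(-.045,-.145,0)))
hsv=cv2.cvtColor(S['image'],cv2.COLOR_RGB2HSV); c=hsv[268:285,165:187]
m=c[...,2]<60; ys,xs=np.nonzero(m); print('dark cap crop px',((xs.min()+165-110)*2.667,(xs.max()+166-110)*2.667),((ys.min()+268-225)*2.667,(ys.max()+269-225)*2.667))
E
```

```text
-0.004 cap centre [169. 136.] foot lowest [174. 218.] front edge [112. 279.] [286. 164.]
-0.014 cap centre [175. 140.] foot lowest [180. 221.] front edge [112. 279.] [286. 164.]
-0.024 cap centre [181. 143.] foot lowest [186. 224.] front edge [112. 279.] [286. 164.]
dark cap crop px (np.float64(152.01899999999998), np.float64(192.024)) (np.float64(130.683), np.float64(160.01999999999998))
```

The side view puts the jar at about x = -6 mm (±5), well inside the limit. Handing in.

```bash
python3 -c "
from bench import ctrl
print(ctrl.close_job())"
```

```text
the job is handed in; nothing more can be done
None
```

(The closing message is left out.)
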